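# Flip a printed clamp plate over a ramp edge

## Task

Take the rectangular two-hole clamp plate from the cutting mat, still lying right way up in the gripper, and drop it across the top edge of the plywood flip stand with most of its length out over the tray, so that it topples over the edge and lands upside down, black pad up and lying flat, in the tray. The fall must turn it, not the gripper; leave the long strip and the round disc where they lie.

Things in the scene. Friction and masses are not known exactly. Their poses are not given: they have to be found in the camera images.
- plate_center (a point): centre of a grey printed plate, 60 x 38 x 8 mm over all: 6 mm of plastic with two 8 mm through holes, 42 mm apart along its length, and a black rubber pad 28 x 28 x 2 mm under its middle. Starts flat on the table, pad down, this point 4 mm up. x along the length, y the width, z out of the plain face (up at first). Dropped flat 25-45 mm above the edge, centre 12-22 mm past it, it flips
- stand_edge (a point): top middle of the fixed plywood stand's edge bar (round, aluminium, 6 x 130 mm), 130 mm above the table; the point is on the bar's tray side. y along the edge, x level, out over the tray, z up. A ramp falls away at 30 degrees on the -x side; nothing stands above the edge. Tray inside: 144 mm long (x), 130 wide (y), floor 122 mm below the edge, walls 42 mm above the table
- strip_center (a point): centre of a bystander: a long narrow grey printed strip, 110 x 22 x 8 mm, no holes, lying flat, x along its length, centre 4 mm above the table. Not to be disturbed.
- disc_center (a point): centre of a bystander: a round grey printed disc, 54 mm across, 8 mm thick, no holes, lying flat, centre 4 mm above the table. Not to be disturbed.
Not all that is in view belongs to the job. What is shaped like the part that bears plate_center but green or orange is not meant.

How it is judged:
On the way, in this order (a step that is already met when the one before it is completed fails the run):
1. the plate is held right way up above the stand's edge, reaching across it (contact force between the fingers and plate above 1 N and angle between plate_center's own z axis and vertical below 0.4 rad and z of plate_center in the frame of stand_edge above 0.004 m and x of plate_center in the frame of stand_edge between -0.02 and 0.03 m and y of plate_center in the frame of stand_edge between -0.06 and 0.06 m), for 0.1 s.
2. the plate lies upside down in the tray (angle between plate_center's own z axis and vertical above 2.96 rad and z of plate_center in the frame of stand_edge below -0.105 m), for 0.2 s.
At the end, for the whole second after the job is handed in: The plate lies still and flat on the tray floor inside the tray's walls, upside down (pad up, within 10 degrees) (all of step 2 and x of plate_center in the frame of stand_edge between -0.02 and 0.144 m and y of plate_center in the frame of stand_edge between -0.065 and 0.065 m and linear speed of plate below 0.02 m/s); the robot touches nothing.
It fails at once if the gripper turns the plate instead of the fall (it presses on the plate with over 1 N while the plate is tilted more than 50 degrees) (contact force between the fingers and plate above 1 N and angle between plate_center's own z axis and vertical above 0.87 rad).
It fails at once if the strip is moved more than 20 mm (distance of strip_center from where it was at the start of the episode above 0.02 m).
It fails at once if the disc is moved more than 20 mm (distance of disc_center from where it was at the start of the episode above 0.02 m).
It also fails if it takes over 48 s, if anything falls off the work surface, if the arm or the gripper's body presses on something with over 40 N, if the wrist force passes 120 N, or if a joint passes its speed limit or range.

## Robot

A 7-joint arm with a two-finger parallel gripper is mounted at the origin on the work surface. World frame = base frame: x ahead of the robot, y to its left, z up, the work surface at z = 0. Lengths are in m, angles in rad, forces in N, time in s.
With the tool pointing down it reaches from about 0.425 to 0.925 m from the base axis. Payload 6.8 kg.
Tool frame: the origin (TCP) lies on the centre line of the jaws, within the pads' length; the fingertips stand 19 mm ahead of it and the grasp point (between the pads) is the TCP; z points along the fingers, y is the line along which they close (so a half turn about z gives the same grasp; the last joint's range is limited). The gripper opens to 85 mm and grips with 20 to 120 N. Pads are 22 mm wide; open, the fingers measure 114 mm over their backs; the gripper's body (76 mm by 85 mm) begins 54 mm behind the grasp point. The pads swing forward as they close: fully open they stand 13 mm farther back than shut.
Start: joints at [-1.313, 0.477, 0.022, 1.555, -0.011, 1.109, -0.083], TCP at [0.241, 0.63, 0.25] pointing down, gripper open.
Joint ranges: [-2.96, 2.96], [-0.34, 2.1], [-1.41, 1.46], [0.24, 2.44], [-1.37, 4.51], [0.17, 1.92], [-2.96, 2.96]. Speed limits (rad/s): [2.39, 2.39, 3.14, 3.14, 3.14, 3.14, 3.14].

## Interface

Orientations are given as a rotation vector (axis times angle).
In Python, from bench import r gives the robot as it stands. The module is installed in compiled form; this text tells all that it offers.
- The arm moves only by the tool arm_command, never from a script. Its argument "rows" is a list of rows, each an object of numbers: "fingers": the opening, from -1 (shut) to 1 (fully open); "x", "y", "z": the shift along the tool's x, y, z in m; "ax", "ay", "az": the turn, a rotation vector about the tool's x, y, z in degrees. In form: [{"fingers": .., "x": .., "y": .., "z": .., "ax": .., "ay": .., "az": ..}, ...]. A call has 1 to 10 rows; each row shifts and turns the commanded pose from where the row before left it, along the tool's axes as they then stand; what a row does not reach is not made up. A row lasts 1/12 s, in which the tool goes at most 41.7 mm and 7.16 degrees, less where a joint would pass 70% of its speed; a pose out of reach is approached as far as the arm can. A call is refused whole if a number of a shift passes 0.0417 or a number of a turn 7.16, either way. A call with a gripper value outside its range is refused whole. The fingers move at their own pace and stop on an object; "grip_force" is the grip in N (left out, the last holds). Time passes only in rows, so rows that do not move let the fingers close. It gives the time, the measured TCP pose, the force, the opening and the grip force at its end, in the units of the state.
- r.get_obs(): the state, without advancing time (a new reading comes with each control period).
- r.grab_frame(name): name is "scene" or "top" or "wrist"; returns a dict with "frame" (384x512x3 uint8, red, green, blue), "depth" (384x512 float32, m along the optical axis (not along the pixel's ray), 0 where there is no reading), "K" (3x3 intrinsics, pixels), "world_from_camera" (4x4, takes a point from camera to world coordinates). Camera axes: x right, y down, z forward; pixel columns grow to the right and rows downward; lengths in m; the calibration is good to about 2 mm. A picture is of the moment at which its call begins.
- r.hand_in(): hands the job in; it is judged then, once.
The state is a dict: "clock": time; "joints": joint angles; "qvel": joint speeds; "tau": joint torques, N m; "tcp_pos": TCP position; "orientation": TCP orientation; "contact_force": force on the tool from outside, world axes, zero at the start; "moment": the same for the moment, N m; "grip_width": finger opening in m; "gripper_force": force on a finger pad.
Only numpy, scipy, OpenCV 4.12 (cv2) and the standard library are available. Lean on these libraries where they do the work, as an engineer would, in place of code of your own. Each camera call takes 0.05 s, during which the arm holds its last target. There are 200 camera calls.

## Working session

There is one attempt and no reset: what is moved stays moved. The work goes in short steps, Python scripts to look and compute and a tool call to move; the robot and the scene stay as the last step left them, time stands still between calls to the robot, and variables do not carry over. Pictures are saved under pics/ and viewed, at most 10 in all, crops included, and the job is handed in when it is done.

Besides the shell and the picture viewer there is one more tool, called as name(argument=value, ...), one argument or row to a line, values as JSON. arm_command: Moves the arm, as the interface text tells. Its arguments: {"type":"object","properties":{"rows":{"type":"array"},"grip_force":{"type":"number"}},"required":["rows"]}

```bash
mkdir -p pics; python3 - <<'E'
from bench import r
import cv2,numpy as np
o=r.get_obs();print({k:np.round(v,3) for k,v in o.items()})
for n in("top","scene"):
    f=r.grab_frame(n);cv2.imwrite(f"pics/{n}0.png",cv2.cvtColor(f["frame"],cv2.COLOR_RGB2BGR));np.savez(f"{n}0.npz",**f);print(f["world_from_camera"].round(3))
E
```

```text
{'clock': np.float64(0.0), 'joints': array([-1.313,  0.478,  0.022,  1.556, -0.011,  1.109, -0.083]), 'qvel': array([ 0.001, -0.001, -0.002, -0.001,  0.002,  0.   ,  0.001]), 'tau': array([-0.0000e+00, -5.9644e+01,  1.6080e+00, -2.8121e+01,  1.2000e-02,
        9.0000e-03, -0.0000e+00]), 'tcp_pos': array([0.241, 0.63 , 0.249]), 'orientation': array([-5.710e-01, -3.089e+00,  3.000e-03]), 'contact_force': array([ 0.   , -0.413, -0.415]), 'moment': array([-0.052,  0.065,  0.06 ]), 'gripper_force': np.float64(0.0), 'grip_width': np.float64(0.085)}
[[-0.014 -0.998  0.057  0.446]
 [-1.     0.015  0.018 -0.017]
 [-0.019 -0.057 -0.998  0.888]
 [ 0.     0.     0.     1.   ]]
[[-0.235  0.633 -0.738  1.146]
 [ 0.972  0.166 -0.167  0.117]
 [ 0.016 -0.756 -0.654  0.657]
 [ 0.     0.     0.     1.   ]]
```

View pics/top0.png

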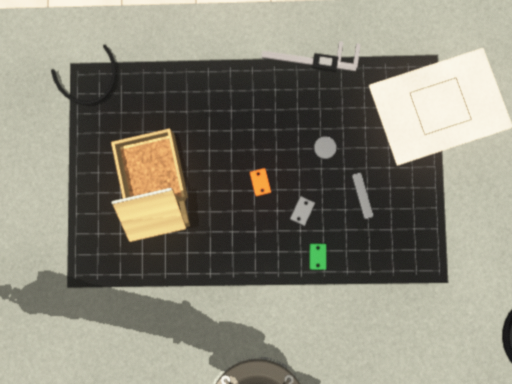

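View pics/scene0.png

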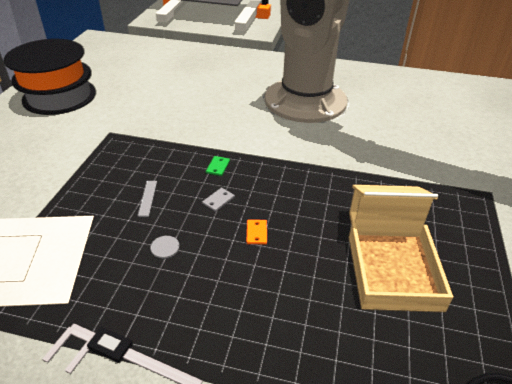

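Top view: the candidates are a grey two-hole plate at (303,211), an orange one at (260,182) and a green one at (318,257). The strip is at (362,195) and the disc at (325,147). Only the grey plate fits the description, because the coloured ones are excluded. The stand edge runs from about (113,203) to (172,190), with the tray above it in the image.

```bash
cat > h.py <<'E'
import numpy as np,cv2
def cloud(f):
    d=f["depth"];K=f["K"];T=f["world_from_camera"]
    v,u=np.mgrid[:d.shape[0],:d.shape[1]]
    P=np.stack([(u-K[0,2])/K[0,0]*d,(v-K[1,2])/K[1,1]*d,d],-1)
    return P@T[:3,:3].T+T[:3,3]
def ray(f,u,v,z):
    T=f["world_from_camera"];d=T[:3,:3]@np.linalg.inv(f["K"])@[u,v,1]
    return T[:3,3]+d*(z-T[2,3])/d[2]
E
python3 - <<'E'
import numpy as np,cv2
from h import *
f=dict(np.load("top0.npz"));P=cloud(f);im=f["frame"].astype(int)
print("mat z",np.median(P[100:280,200:240,2]))
g=((im.min(2)>90)&(im.max(2)-im.min(2)<30)).astype(np.uint8)
for n,(u,v) in dict(plate=(303,211),strip=(362,195),disc=(325,147)).items():
    m=np.zeros_like(g);m[v-28:v+28,u-20:u+20]=g[v-28:v+28,u-20:u+20]
    k,l,s,c=cv2.connectedComponentsWithStats(m);i=1+np.argmax(s[1:,4])
    cs,_=cv2.findContours((l==i).astype(np.uint8),0,1)
    w=np.array([ray(f,*p[0],.008)[:2] for p in cs[0]],np.float32)
    print(n,cv2.minAreaRect(w),"z",np.median(P[l==i][:,2]))
# stand: high points
R=P[120:250,100:200].reshape(-1,3)
top=R[(R[:,2]>.122)&(R[:,2]<.16)]
print("edge",len(top),top[:,2].max(),cv2.minAreaRect(top[:,:2].astype(np.float32)))
s=R[R[:,2]>.036];print("box",cv2.minAreaRect(s[:,:2].astype(np.float32)))
t=cv2.cvtColor(f["frame"],4)
a=cv2.resize(t[120:280,230:390],(480,480),interpolation=2);b=cv2.resize(t[120:250,95:205],(406,480),interpolation=2)
cv2.imwrite("pics/crop.png",np.hstack([a,b[:,:320]]))
c=np.load("scene0.npz");Q=cloud(c);R=Q[170:320,340:460].reshape(-1,3)
top=R[(R[:,2]>.122)&(R[:,2]<.16)];print("edge scene",len(top),top[:,2].max(),cv2.minAreaRect(top[:,:2].astype(np.float32)))
E
```

```text
mat z 0.0006318653347722747
plate ((0.468595951795578, -0.11575358361005783), (0.039893198758363724, 0.061934009194374084), 64.73431396484375) z 0.0077864594473810445
strip ((0.5028607845306396, -0.2615545392036438), (0.11168938130140305, 0.023722058162093163), 14.510153770446777) z 0.00777246844207824
disc ((0.6212117075920105, -0.17359565198421478), (0.05100021883845329, 0.05172243341803551), 88.68384552001953) z 0.007721822489674901
edge 326 0.13267317713337456 ((0.49819883704185486, 0.23368167877197266), (0.015541274100542068, 0.129757359623909), 12.271000862121582)
box ((0.5447797775268555, 0.1597825437784195), (0.2522270083427429, 0.3162963092327118), 9.267693519592285)
edge scene 304 0.13215182108753587 ((0.5035036206245422, 0.23665228486061096), (0.010252973064780235, 0.13075467944145203), 10.844874382019043)
```

View pics/crop.png

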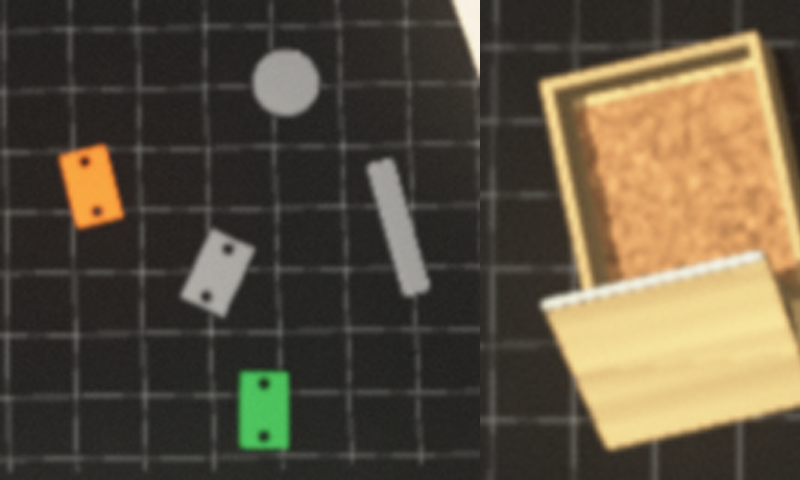

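The crop confirms it: the grey plate is at crop (217,272), with two holes, and is neither strip nor disc. The sizes and heights measured match the description. I'll head towards it and look at the edge with the wrist camera on the way.

arm_command(
  rows=[
    {"fingers": 1,"x": -0.031,"y": -0.023,"z": -0.01},
    {"fingers": 1,"x": -0.031,"y": -0.023,"z": -0.01},
    {"fingers": 1,"x": -0.031,"y": -0.023,"z": -0.01},
    {"fingers": 1,"x": -0.031,"y": -0.023,"z": -0.01},
    {"fingers": 1,"x": -0.031,"y": -0.023,"z": -0.01},
    {"fingers": 1,"x": -0.031,"y": -0.023,"z": -0.01},
    {"fingers": 1,"x": -0.031,"y": -0.023,"z": -0.01},
    {"fingers": 1,"x": -0.031,"y": -0.023,"z": -0.01},
    {"fingers": 1,"x": -0.031,"y": -0.023,"z": -0.01},
    {"fingers": 1},
  ],
)

```text
validation failed for argument at $.ro...
```

```bash
python3 - <<'E'
from bench import r
import cv2,numpy as np
from h import *
o=r.get_obs();print(o["clock"],o["tcp_pos"].round(4),o["orientation"].round(4))
f=r.grab_frame("wrist");np.savez("w1.npz",**f);print(f["world_from_camera"].round(3))
P=cloud(f).reshape(-1,3);t=P[(P[:,2]>.123)&(P[:,2]<.14)]
print(len(t),cv2.minAreaRect(t[:,:2].astype(np.float32)) if len(t) else 0)
# tray-side border in slices along edge
n=np.array([np.cos(.208),np.sin(.208)]);e=np.array([-n[1],n[0]])
a=t[:,:2]@n;b=t[:,:2]@e
B=np.arange(b.min(),b.max(),.008);q=np.array([[k+.004,a[(b>=k)&(b<k+.008)].max()] for k in B if ((b>=k)&(b<k+.008)).any()])
print(q.round(4).tolist(),b.min(),b.max())
cv2.imwrite("pics/w1.png",cv2.cvtColor(f["frame"],4))
E
```

```text
0.1 [0.2413 0.6299 0.2494] [-5.714e-01 -3.089e+00  2.600e-03]
[[ 0.357  0.902  0.244  0.181]
 [ 0.934 -0.344 -0.094  0.654]
 [-0.001  0.262 -0.965  0.374]
 [ 0.     0.     0.     1.   ]]
0 0Traceback (most recent call last):
  File "<stdin>", line 11, in <module>
    return umr_minimum(a, axis, None, out, keepdims, initial, where)
ValueError: zero-size array to reduction operation minimum which has no identity
```

The call was refused, so nothing moved. I'll resend it with every key in each row.

arm_command(
  rows=[
    {"fingers": 1,"x": -0.031,"y": -0.023,"z": -0.01,"ax": 0,"ay": 0,"az": 0},
    {"fingers": 1,"x": -0.031,"y": -0.023,"z": -0.01,"ax": 0,"ay": 0,"az": 0},
    {"fingers": 1,"x": -0.031,"y": -0.023,"z": -0.01,"ax": 0,"ay": 0,"az": 0},
    {"fingers": 1,"x": -0.031,"y": -0.023,"z": -0.01,"ax": 0,"ay": 0,"az": 0},
    {"fingers": 1,"x": -0.031,"y": -0.023,"z": -0.01,"ax": 0,"ay": 0,"az": 0},
    {"fingers": 1,"x": -0.031,"y": -0.023,"z": -0.01,"ax": 0,"ay": 0,"az": 0},
    {"fingers": 1,"x": -0.031,"y": -0.023,"z": -0.01,"ax": 0,"ay": 0,"az": 0},
    {"fingers": 1,"x": -0.031,"y": -0.023,"z": -0.01,"ax": 0,"ay": 0,"az": 0},
    {"fingers": 1,"x": -0.031,"y": -0.023,"z": -0.01,"ax": 0,"ay": 0,"az": 0},
    {"fingers": 1,"x": 0,"y": 0,"z": 0,"ax": 0,"ay": 0,"az": 0},
  ],
)

```text
clock: 0.98
tcp_pos: [0.4338, 0.3294, 0.3427]
orientation: [0.59, 3.081, 0.0]
contact_force: [1.3, -0.7, 0.5]
grip_width: 0.0856
gripper_force: 0.0
```

```bash
cat > edge.py <<'E'
from bench import r
import cv2,numpy as np
from h import *
o=r.get_obs();print(o["clock"],o["tcp_pos"].round(4),o["orientation"].round(4))
f=r.grab_frame("wrist");np.savez("w1.npz",**f);print(f["world_from_camera"].round(3))
cv2.imwrite("pics/w1.png",cv2.cvtColor(f["frame"],4))
P=cloud(f).reshape(-1,3);t=P[(P[:,2]>.123)&(P[:,2]<.14)]
if len(t):
    n=np.array([np.cos(.208),np.sin(.208)]);e=np.array([-n[1],n[0]])
    a=t[:,:2]@n;b=t[:,:2]@e
    B=np.arange(b.min(),b.max(),.01)
    print([(round(k+.005,3),round(np.percentile(a[(b>=k)&(b<k+.01)],98),4)) for k in B if ((b>=k)&(b<k+.01)).any()],b.min(),b.max(),t[:,2].max())
E
python3 edge.py
```

```text
0.9833 [0.4338 0.3294 0.3427] [5.895e-01 3.081e+00 3.000e-04]
[[ 0.368  0.896  0.248  0.373]
 [ 0.93  -0.356 -0.096  0.354]
 [ 0.002  0.266 -0.964  0.467]
 [ 0.     0.     0.     1.   ]]
[(np.float64(0.072), np.float64(0.5443)), (np.float64(0.082), np.float64(0.5443)), (np.float64(0.092), np.float64(0.5441)), (np.float64(0.102), np.float64(0.5443)), (np.float64(0.112), np.float64(0.5442)), (np.float64(0.122), np.float64(0.5443)), (np.float64(0.132), np.float64(0.5437)), (np.float64(0.142), np.float64(0.5444)), (np.float64(0.152), np.float64(0.5443)), (np.float64(0.162), np.float64(0.5439)), (np.float64(0.172), np.float64(0.5442)), (np.float64(0.182), np.float64(0.5438)), (np.float64(0.192), np.float64(0.5443))] 0.06699534119168057 0.1918580112761762 0.13259682158482972
```

View pics/w1.png

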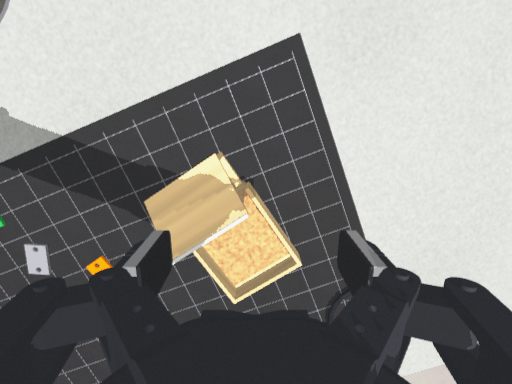

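Wrist view: the edge bar runs from (172,262) to (247,215) px, with the tray below and to its right. That puts the stand edge at about (0.506, 0.2385), with its normal at 11.9°, which agrees with the top view. Next I go to the plate.

arm_command(
  rows=[
    {"fingers": 1,"x": -0.0165,"y": -0.0335,"z": 0,"ax": 0,"ay": 0,"az": 0},
    {"fingers": 1,"x": -0.0165,"y": -0.0335,"z": 0,"ax": 0,"ay": 0,"az": 0},
    {"fingers": 1,"x": -0.0165,"y": -0.0335,"z": 0,"ax": 0,"ay": 0,"az": 0},
    {"fingers": 1,"x": -0.0165,"y": -0.0335,"z": 0,"ax": 0,"ay": 0,"az": 0},
    {"fingers": 1,"x": -0.0165,"y": -0.0335,"z": 0,"ax": 0,"ay": 0,"az": 0},
    {"fingers": 1,"x": -0.0165,"y": -0.0335,"z": 0,"ax": 0,"ay": 0,"az": 0},
    {"fingers": 1,"x": -0.0165,"y": -0.0335,"z": 0.01,"ax": 0,"ay": 0,"az": 0},
    {"fingers": 1,"x": -0.0165,"y": -0.0335,"z": 0.015,"ax": 0,"ay": 0,"az": 0},
    {"fingers": 1,"x": -0.0165,"y": -0.0335,"z": 0.015,"ax": 0,"ay": 0,"az": 3.6},
    {"fingers": 1,"x": 0,"y": 0,"z": 0.01,"ax": 0,"ay": 0,"az": 0},
  ],
)

```text
clock: 1.87
tcp_pos: [0.4581, -0.0038, 0.2891]
orientation: [-0.685, -3.066, 0.004]
contact_force: [-0.5, -0.8, 0.1]
grip_width: 0.0856
gripper_force: 0.0
```

```bash
cat >> h.py <<'E'
def goto(o,x,y,z,ydeg):
    from scipy.spatial.transform import Rotation as S
    R=S.from_rotvec(o["orientation"]).as_matrix()
    cur=np.degrees(np.arctan2(R[1,1],R[0,1]));da=(ydeg-cur+90)%180-90
    print("clock",o["clock"],"shift tool",(R.T@(np.array([x,y,z])-o["tcp_pos"])).round(4),"az",round(-da,2),"tool z",R[:,2].round(3))
E
cat > plate.py <<'E'
from bench import r
from h import *
import sys
f=r.grab_frame("wrist");o=r.get_obs();P=cloud(f);im=f["frame"].astype(int)
cv2.imwrite("pics/"+sys.argv[1],cv2.cvtColor(f["frame"],4))
D=np.linalg.norm(P[...,:2]-[.4686,-.1158],axis=2)
g=((im.min(2)>80)&(im.max(2)-im.min(2)<35)&(D<.05)&(P[...,2]<.03)).astype(np.uint8)
k,l,s,c=cv2.connectedComponentsWithStats(g);i=1+np.argmax(s[1:,4])
cs,_=cv2.findContours((l==i).astype(np.uint8),0,1)
w=np.array([ray(f,*p[0],.008)[:2] for p in cs[0]],np.float32)
(cx,cy),(a,b),th=cv2.minAreaRect(w);ang=th if a<b else th+90
print((cx,cy),(a,b),"width dir",ang%180,"z",np.median(P[l==i][:,2]))
goto(o,cx,cy,.10,ang)
E
python3 plate.py w2.png
```

```text
(0.46921148896217346, -0.11458200961351395) (0.03933814913034439, 0.05890430882573128) width dir 64.8667221069336 z 0.00873821505207581
clock 1.9167 shift tool [-0.0596 -0.0981  0.1876] az 0.23 tool z [-0.004 -0.001 -1.   ]
```

View pics/w2.png

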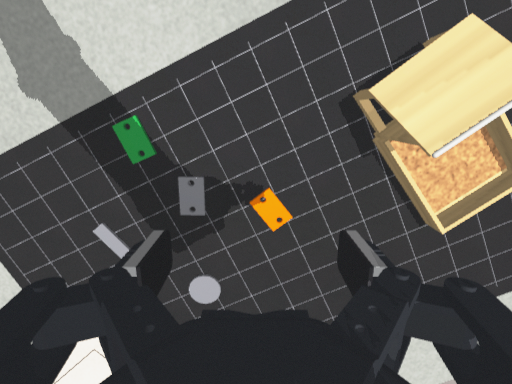

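The plate is at (192,196) px in the wrist view, and its position agrees with the top view to about 1 mm. Moving above it.

arm_command(
  rows=[
    {"fingers": 1,"x": -0.012,"y": -0.0196,"z": 0.03,"ax": 0,"ay": 0,"az": 0.2},
    {"fingers": 1,"x": -0.012,"y": -0.0196,"z": 0.03,"ax": 0,"ay": 0,"az": 0},
    {"fingers": 1,"x": -0.012,"y": -0.0196,"z": 0.03,"ax": 0,"ay": 0,"az": 0},
    {"fingers": 1,"x": -0.012,"y": -0.0196,"z": 0.03,"ax": 0,"ay": 0,"az": 0},
    {"fingers": 1,"x": -0.012,"y": -0.0196,"z": 0.03,"ax": 0,"ay": 0,"az": 0},
    {"fingers": 1,"x": 0,"y": 0,"z": 0.03,"ax": 0,"ay": 0,"az": 0},
    {"fingers": 1,"x": 0,"y": 0,"z": 0.01,"ax": 0,"ay": 0,"az": 0},
    {"fingers": 1,"x": 0,"y": 0,"z": 0,"ax": 0,"ay": 0,"az": 0},
  ],
)

```text
clock: 2.58
tcp_pos: [0.4709, -0.1094, 0.098]
orientation: [-0.669, -3.064, 0.0]
contact_force: [1.1, 0.6, 0.3]
grip_width: 0.0854
gripper_force: 0.0
```

```bash
python3 plate.py w3.png; python3 -c "
from bench import r
from h import *
goto(r.get_obs(),.4692,-.1146,.022,64.85)"
```

```text
(0.46483948826789856, -0.11328497529029846) (0.09562264382839203, 0.09162215143442154) width dir 132.98783493041992 z 0.0020680465017316463
clock 2.6333 shift tool [ 0.0051 -0.0064 -0.0002] az -67.6 tool z [-0.003  0.001 -1.   ]
clock 2.6333 shift tool [ 0.0004 -0.0057  0.0778] az 0.54 tool z [-0.003  0.001 -1.   ]
```

View pics/w3.png

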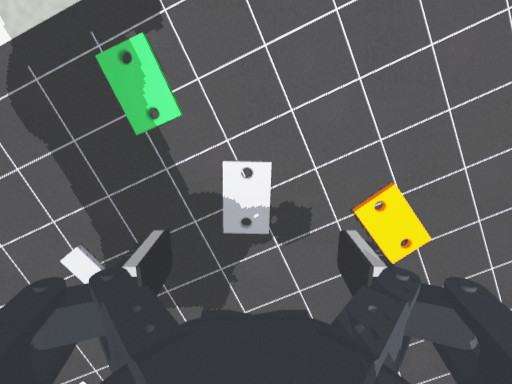

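The view shows the grey plate between the jaws, with corners (223,161) to (270,234). Grid lines spoiled the automatic segmentation, so I'll compute the centre from the corners.

```bash
python3 - <<'E'
from bench import r
from h import *
f=r.grab_frame("wrist");o=r.get_obs()
p=[ray(f,u,v,.008)[:2] for u,v in((223,161),(271,162),(270,234),(223,233))]
c=np.mean(p,0);w=(p[1]-p[0]+p[2]-p[3])/2;l=(p[3]-p[0]+p[2]-p[1])/2
print(c,np.linalg.norm(w),np.linalg.norm(l))
goto(o,*c,.022,np.degrees(np.arctan2(w[1],w[0])))
E
```

```text
[ 0.47199592 -0.11526495] 0.03869274137997551 0.061301231303458055
clock 2.6833 shift tool [-0.0013 -0.0054  0.0789] az 1.23 tool z [ 0.     0.001 -1.   ]
```

arm_command(
  rows=[
    {"fingers": 1,"x": -0.001,"y": -0.0055,"z": 0.025,"ax": 0,"ay": 0,"az": 0.8},
    {"fingers": 1,"x": 0,"y": 0,"z": 0.025,"ax": 0,"ay": 0,"az": 0},
    {"fingers": 1,"x": 0,"y": 0,"z": 0.018,"ax": 0,"ay": 0,"az": 0},
    {"fingers": 1,"x": 0,"y": 0,"z": 0.01,"ax": 0,"ay": 0,"az": 0},
    {"fingers": 0.2,"x": 0,"y": 0,"z": 0,"ax": 0,"ay": 0,"az": 0},
    {"fingers": -0.3,"x": 0,"y": 0,"z": 0,"ax": 0,"ay": 0,"az": 0},
    {"fingers": -1,"x": 0,"y": 0,"z": 0,"ax": 0,"ay": 0,"az": 0},
    {"fingers": -1,"x": 0,"y": 0,"z": 0,"ax": 0,"ay": 0,"az": 0},
    {"fingers": -1,"x": 0,"y": 0,"z": 0,"ax": 0,"ay": 0,"az": 0},
    {"fingers": -1,"x": 0,"y": 0,"z": 0,"ax": 0,"ay": 0,"az": 0},
  ],
  grip_force=40,
)

```text
clock: 3.52
tcp_pos: [0.472, -0.1169, 0.0239]
orientation: [0.694, 3.061, 0.002]
contact_force: [-1.3, 0.6, 9.3]
grip_width: 0.0353
gripper_force: 38.9
```

arm_command(
  rows=[
    {"fingers": -1,"x": 0,"y": 0,"z": -0.01,"ax": 0,"ay": 0,"az": 0},
    {"fingers": -1,"x": 0,"y": 0,"z": -0.025,"ax": 0,"ay": 0,"az": 0},
    {"fingers": -1,"x": 0,"y": 0,"z": -0.03,"ax": 0,"ay": 0,"az": 0},
    {"fingers": -1,"x": 0,"y": 0,"z": -0.03,"ax": 0,"ay": 0,"az": 0},
    {"fingers": -1,"x": 0,"y": 0,"z": -0.03,"ax": 0,"ay": 0,"az": 0},
    {"fingers": -1,"x": 0,"y": 0,"z": -0.03,"ax": 0,"ay": 0,"az": 0},
    {"fingers": -1,"x": 0,"y": 0,"z": -0.03,"ax": 0,"ay": 0,"az": 0},
    {"fingers": -1,"x": 0,"y": 0,"z": -0.02,"ax": 0,"ay": 0,"az": 0},
    {"fingers": -1,"x": 0,"y": 0,"z": 0,"ax": 0,"ay": 0,"az": 0},
  ],
)

```text
clock: 4.27
tcp_pos: [0.4732, -0.1177, 0.2324]
orientation: [0.694, 3.055, 0.004]
contact_force: [0.8, -0.7, 0.9]
grip_width: 0.0354
gripper_force: 40.0
```

```bash
python3 - <<'E'
from bench import r
from h import *
f=r.grab_frame("wrist");o=r.get_obs()
cv2.imwrite("pics/w4.png",cv2.cvtColor(f["frame"],4));np.savez("w4.npz",**f)
goto(o,.5223,.2420,.23,101.9)
print(o["tcp_pos"],o["grip_width"],o["gripper_force"])
E
```

```text
clock 4.3167 shift tool [0.1098 0.3457 0.0008] az -37.47 tool z [ 0.006  0.001 -1.   ]
[ 0.47215903 -0.11718878  0.23021373] 0.035774227631283205 40.002286434173584
```

View pics/w4.png

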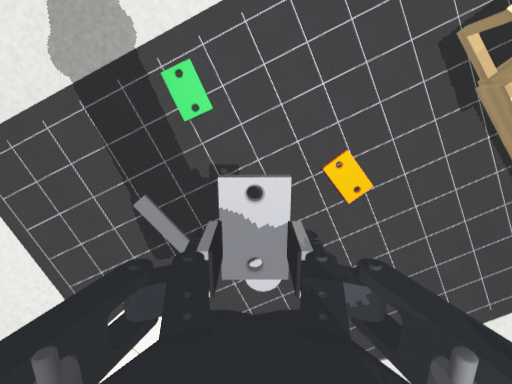

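The plate is held square, with corners from (219,176) to (289,279). I'll measure its offset and tilt in the tool frame.

```bash
python3 - <<'E'
from bench import r
from h import *
from scipy.spatial.transform import Rotation as S
f=dict(np.load("w4.npz"));o=r.get_obs();R=S.from_rotvec(o["orientation"]).as_matrix()
P=cloud(f);Q=(P-o["tcp_pos"])@R
q=Q[182:272,228:282].reshape(-1,3);A=np.c_[q[:,:2],np.ones(len(q))]
# robust: drop holes
k=np.abs(q[:,2]-np.median(q[:,2]))<.006;q=q[k];A=A[k]
s=np.linalg.lstsq(A,q[:,2],rcond=None)[0];print("plane in tool",s.round(4),"n",k.sum())
zt=o["tcp_pos"][2]-s[2]
c=np.array([(ray(f,u,v,zt)-o["tcp_pos"])@R for u,v in((219,176),(291,176),(289,279),(221,279))]);print(c.round(4),c.mean(0).round(4))
E
```

```text
plane in tool [-0.0047 -0.0008  0.0133] n 4570
[[ 0.0326 -0.0172  0.0131]
 [ 0.0325  0.0199  0.0132]
 [-0.0281  0.0209  0.0135]
 [-0.0279 -0.0181  0.0134]] [0.0023 0.0014 0.0133]
```

arm_command(
  rows=[
    {"fingers": -1,"x": 0,"y": 0,"z": 0,"ax": 0,"ay": 0,"az": -6.25},
    {"fingers": -1,"x": 0,"y": 0,"z": 0,"ax": 0,"ay": 0,"az": -6.25},
    {"fingers": -1,"x": 0,"y": 0,"z": 0,"ax": 0,"ay": 0,"az": -6.25},
    {"fingers": -1,"x": 0,"y": 0,"z": 0,"ax": 0,"ay": 0,"az": -6.25},
    {"fingers": -1,"x": 0,"y": 0,"z": 0,"ax": 0,"ay": 0,"az": -6.25},
    {"fingers": -1,"x": 0,"y": 0,"z": 0,"ax": 0,"ay": 0,"az": -6.25},
    {"fingers": -1,"x": -0.005,"y": 0.014,"z": 0,"ax": 0,"ay": 0,"az": 0},
    {"fingers": -1,"x": -0.0095,"y": 0.026,"z": 0,"ax": 0,"ay": 0,"az": 0},
    {"fingers": -1,"x": -0.0095,"y": 0.026,"z": 0,"ax": 0,"ay": 0,"az": 0},
    {"fingers": -1,"x": -0.0095,"y": 0.026,"z": 0,"ax": 0,"ay": 0,"az": 0},
  ],
)

```text
clock: 5.15
tcp_pos: [0.4837, -0.0194, 0.2266]
orientation: [0.324, -3.123, 0.0]
contact_force: [0.4, 0.6, -0.3]
grip_width: 0.0357
gripper_force: 40.0
```

arm_command(
  rows=[
    {"fingers": -1,"x": -0.0095,"y": 0.026,"z": 0,"ax": 0,"ay": 0,"az": 0},
    {"fingers": -1,"x": -0.0095,"y": 0.026,"z": 0,"ax": 0,"ay": 0,"az": 0},
    {"fingers": -1,"x": -0.0095,"y": 0.026,"z": 0,"ax": 0,"ay": 0,"az": 0},
    {"fingers": -1,"x": -0.0095,"y": 0.026,"z": 0,"ax": 0,"ay": 0,"az": 0},
    {"fingers": -1,"x": -0.0095,"y": 0.026,"z": 0,"ax": 0,"ay": 0,"az": 0},
    {"fingers": -1,"x": -0.0095,"y": 0.026,"z": 0,"ax": 0,"ay": 0,"az": 0},
    {"fingers": -1,"x": -0.0095,"y": 0.026,"z": 0,"ax": 0,"ay": 0,"az": 0},
    {"fingers": -1,"x": -0.005,"y": 0.014,"z": 0,"ax": 0,"ay": 0,"az": 0},
    {"fingers": -1,"x": 0,"y": 0,"z": 0,"ax": 0,"ay": 0,"az": 0},
    {"fingers": -1,"x": 0,"y": 0,"z": 0,"ax": 0,"ay": 0,"az": 0},
  ],
)

```text
clock: 5.98
tcp_pos: [0.5135, 0.1862, 0.2266]
orientation: [0.328, -3.123, 0.002]
contact_force: [-0.6, -0.4, -0.6]
grip_width: 0.0356
gripper_force: 40.0
```

```bash
python3 - <<'E'
from bench import r
from h import *
o=r.get_obs();goto(o,.5245,.2425,.184,101.9);print(o["tcp_pos"],o["grip_width"])
E
```

```text
clock 5.9833 shift tool [-0.0226  0.0528  0.0425] az 0.1 tool z [-0.001 -0.001 -1.   ]
[0.51346236 0.18617581 0.22656502] 0.03555196973836435
```

arm_command(
  rows=[
    {"fingers": -1,"x": -0.0075,"y": 0.0175,"z": 0,"ax": 0,"ay": 0,"az": 0},
    {"fingers": -1,"x": -0.0075,"y": 0.0175,"z": 0,"ax": 0,"ay": 0,"az": 0},
    {"fingers": -1,"x": -0.0075,"y": 0.0175,"z": 0,"ax": 0,"ay": 0,"az": 0},
    {"fingers": -1,"x": 0,"y": 0,"z": 0.02,"ax": 0,"ay": 0,"az": 0},
    {"fingers": -1,"x": 0,"y": 0,"z": 0.015,"ax": 0,"ay": 0,"az": 0},
    {"fingers": -1,"x": 0,"y": 0,"z": 0.007,"ax": 0,"ay": 0,"az": 0},
    {"fingers": -1,"x": 0,"y": 0,"z": 0,"ax": 0,"ay": 0,"az": 0},
    {"fingers": -1,"x": 0,"y": 0,"z": 0,"ax": 0,"ay": 0,"az": 0},
    {"fingers": -1,"x": 0,"y": 0,"z": 0,"ax": 0,"ay": 0,"az": 0},
  ],
)

```text
clock: 6.73
tcp_pos: [0.5259, 0.2418, 0.1862]
orientation: [-0.324, 3.124, 0.0]
contact_force: [0.4, 0.7, 0.3]
grip_width: 0.0356
gripper_force: 40.0
```

```bash
python3 - <<'E'
from bench import r
from h import *
from scipy.spatial.transform import Rotation as S
o=r.get_obs();goto(o,.5245,.2425,.184,101.9)
f=r.grab_frame("wrist");R=S.from_rotvec(o["orientation"]).as_matrix()
cv2.imwrite("pics/w5.png",cv2.cvtColor(f["frame"],4))
P=cloud(f);Q=(P-o["tcp_pos"])@R
q=Q[182:272,228:282].reshape(-1,3);q=q[np.abs(q[:,2]-.0133)<.006]
print("plane",np.linalg.lstsq(np.c_[q[:,:2],np.ones(len(q))],q[:,2],rcond=None)[0].round(4))
n=np.array([np.cos(.208),np.sin(.208)]);e=np.array([-n[1],n[0]]);t=P.reshape(-1,3);t=t[(t[:,2]>.123)&(t[:,2]<.136)]
a=t[:,:2]@n;b=t[:,:2]@e;k=(np.abs(a-.544)<.02);print("edge n",np.percentile(a[k],98),"e",b[k].min(),b[k].max(),"tcp n,e",o["tcp_pos"][:2]@n,o["tcp_pos"][:2]@e)
E
```

```text
clock 6.7333 shift tool [0.0012 0.001  0.0022] az -0.04 tool z [ 0.001  0.    -1.   ]
plane [-0.0056  0.0013  0.0154]
edge n 0.5439162375782967 e 0.061737537252185955 0.19173012942022766 tcp n,e 0.5644480577117285 0.12796791617366657
```

View pics/w5.png

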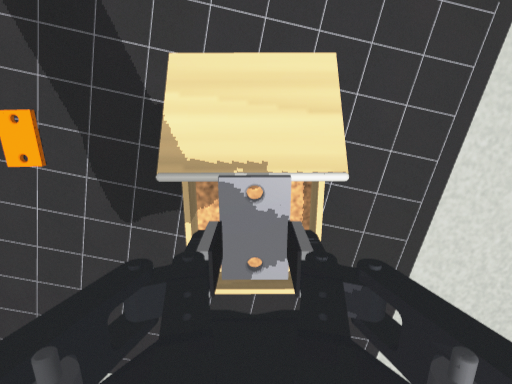

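The plate is level, square to the bar and centred along it. Its centre is about 18 mm past the edge, and its underside is about 35 mm above it. Releasing now.

arm_command(
  rows=[
    {"fingers": -1,"x": 0.001,"y": 0,"z": 0,"ax": 0,"ay": 0,"az": 0},
    {"fingers": -1,"x": 0,"y": 0,"z": 0,"ax": 0,"ay": 0,"az": 0},
    {"fingers": 1,"x": 0,"y": 0,"z": 0,"ax": 0,"ay": 0,"az": 0},
    {"fingers": 1,"x": 0,"y": 0,"z": 0,"ax": 0,"ay": 0,"az": 0},
    {"fingers": 1,"x": 0,"y": 0,"z": 0,"ax": 0,"ay": 0,"az": 0},
    {"fingers": 1,"x": 0,"y": 0,"z": 0,"ax": 0,"ay": 0,"az": 0},
    {"fingers": 1,"x": 0,"y": 0,"z": -0.02,"ax": 0,"ay": 0,"az": 0},
    {"fingers": 1,"x": 0,"y": 0,"z": -0.03,"ax": 0,"ay": 0,"az": 0},
    {"fingers": 1,"x": 0,"y": 0,"z": -0.03,"ax": 0,"ay": 0,"az": 0},
    {"fingers": 1,"x": 0,"y": 0,"z": -0.02,"ax": 0,"ay": 0,"az": 0},
  ],
)

```text
clock: 7.62
tcp_pos: [0.5249, 0.2425, 0.288]
orientation: [-0.326, 3.122, 0.002]
contact_force: [-0.3, 0.1, -0.3]
grip_width: 0.0857
gripper_force: 0.0
```

```bash
python3 - <<'E'
from bench import r
from h import *
S=[]
for n in("wrist","scene"):
    f=r.grab_frame(n);S.append(cv2.cvtColor(f["frame"],4));np.savez(n+"6.npz",**f)
cv2.imwrite("pics/six.png",np.hstack([cv2.resize(S[0],(400,300)),cv2.resize(S[1][170:320,310:510],(400,300))]))
E
```

```text
(no output)
```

View pics/six.png

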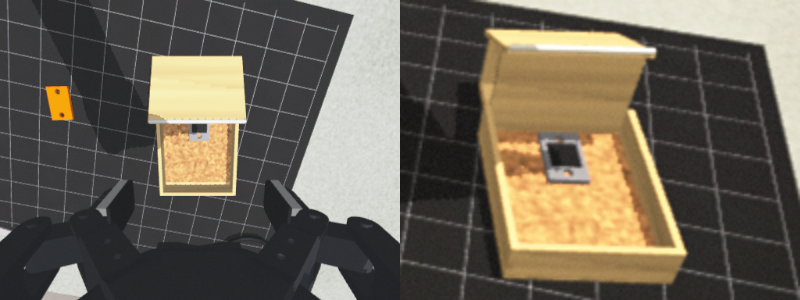

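The plate is in the tray with its black pad up, at (563,157) in the right panel. I'll check that it lies flat and where its centre is.

```bash
python3 - <<'E'
from h import *
from bench import r
f=dict(np.load("scene6.npz"));P=cloud(f);im=f["frame"].astype(int)
n=np.array([np.cos(.208),np.sin(.208)]);e=np.array([-n[1],n[0]])
v,u=np.mgrid[230:268,376:410]
p=P[230:268,376:410];c=im[230:268,376:410];m=(c.max(2)-c.min(2)<30)&(p[...,2]<.06)
k,l,s,_=cv2.connectedComponentsWithStats(m.astype(np.uint8));m=l==1+np.argmax(s[1:,4])
q=p[m];X=np.c_[q[:,:2]@n-.544,q[:,:2]@e-.1267,q[:,2]]
s=np.linalg.lstsq(np.c_[X[:,:2],np.ones(len(X))],X[:,2],rcond=None)[0]
print(len(X),X.min(0).round(3),X.max(0).round(3),"tilt deg",np.degrees(np.hypot(*s[:2])).round(1))
E
```

```text
491 [-0.011 -0.015  0.008] [0.052 0.023 0.019] tilt deg 1.2
```

```bash
python3 -c "
from bench import r
print(r.get_obs()['clock'],r.hand_in())"
```

```text
the job is handed in; nothing more can be done
7.7167 None
```

The plate toppled over the edge when released and lies upside down in the tray, black pad up and flat to about 1°, its centre about 20 mm past the edge; I kept clear of the strip and disc, and handed the job in at 7.7 s (no verdict was returned).

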